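Clear up after a treatment: sharps, instruments, medicines

TASK

Clear the used things at the front of the worktop. First get both syringes through the aperture of the yellow sharps container, because they are the hazard; only then lay the steel forceps flat in the grey basin and stand the two dropper bottles of the front row in the two holes of the blue stand, one in each, all the way down. Keep the bottles upright throughout, and leave the cream pot and the pen torch where they are.

Things in the scene. Friction and masses are not known exactly. Their poses are not given: they have to be found in the camera images.
- sharps_bin: Fixed yellow sharps container, red lid (112 x 188 mm, 4 mm thick, top at z 80 mm) with an open aperture in its middle, 162 mm along its y, 66 mm along its x. Inside 98 (x) x 174 (y) mm, floor at z 4 mm. The lid's flap is folded open and hangs outside the +x side (out to x = 62 mm, 79 mm high). Origin: centre of the underside, z up.
- bottle_stand: Fixed low blue bottle stand, 76 (its x) x 150 mm (its y): upper plate, top at z 42 mm, with two round 50 mm holes at x = 0, y = -36 and +36 mm, on four steel corner pillars (heads to 45 mm); the base plate on which the bottles stand has its top at z 6 mm. Origin: centre of the underside, z up.
- soak_basin: Light grey open rectangular plastic basin for used instruments, fixed, outside 146 (its x) x 226 (its y) x 46 mm high, inside 136 x 216 mm, flat inner floor 2 mm above its origin. Origin: centre of its underside, z up. (Wall cabinets hang 0.62 m above the worktop, their doors at x = 0.60 m, door handles out to 0.55 m.)
- bottle_1: Brown glass dropper bottle with a label of orange fruit on green and a black dropper cap, 33 mm in diameter, 102 mm high, about 70 g, standing in the front row. The body is 32 mm wide up to about 60 mm, the cap 24 mm above it; grasp it round the upper body. Origin: centre of its underside, z up.
- bottle_2: Brown glass dropper bottle with a white, blue and red label and a black dropper cap, 33 mm in diameter, 102 mm high, about 70 g, standing in the front row. Same shape as bottle_1. Origin: centre of its underside, z up.
- syringe_1: Used plastic syringe without needle, white and clear with a dark scale, lying on the worktop: 139 mm long along its y, barrel 20 mm in diameter, finger flange 35 mm wide (x) at y = -34 mm; the barrel, to be gripped, runs from y = -32 to +56 mm, a thinner plunger rod toward -y. About 20 g. Origin: underside of its middle; the barrel's axis is 10 mm above it.
- syringe_2: A second used syringe, the same as syringe_1 in shape and size, with the same axes and origin.
- forceps: Plain steel forceps (tweezers) lying flat: 161 mm long along its y, 18 mm wide (x), 9 mm thick, about 45 g. Grip across x near the middle. Origin: underside of its middle.
- cream_pot: Bystander: white cream pot with a tan lid, 62 mm in diameter, 35 mm high, loose on the worktop at the front left. Origin: centre of its underside.
- torch: Bystander: grey pen torch with a black end, 134 mm long (its y), 15 mm thick, loose on the worktop at the front right. Origin: underside of its middle.

How it is judged:
At the end, for the whole second after the job is handed in: At rest: both syringes lie level (0.35 rad) inside the sharps container, below its lid; forceps flat (0.2 rad) on the basin floor, middle 60 mm or less off its centre across, 100 mm along; each bottle upright (0.12 rad), on the base plate in a hole, within 12 mm of its centre (x of forceps in the frame of soak_basin between -0.06 and 0.06 m and y of forceps in the frame of soak_basin between -0.1 and 0.1 m and z of forceps in the frame of soak_basin between -0.005 and 0.02 m and angle between the z axis of forceps and the z axis of soak_basin, either way round below 0.2 rad and linear speed of each of forceps, syringe_1, syringe_2, bottle_1, bottle_2 below 0.02 m/s and angular speed of each of forceps, syringe_1, syringe_2, bottle_1, bottle_2 below 0.3 rad/s and x of syringe_1 in the frame of sharps_bin between -0.045 and 0.045 m and y of syringe_1 in the frame of sharps_bin between -0.05 and 0.05 m and z of syringe_1 in the frame of sharps_bin between -0.005 and 0.06 m and angle between syringe_1's own y axis and vertical between 1.22 and 1.92 rad and x of syringe_2 in the frame of sharps_bin between -0.045 and 0.045 m and y of syringe_2 in the frame of sharps_bin between -0.05 and 0.05 m and z of syringe_2 in the frame of sharps_bin between -0.005 and 0.06 m and angle between syringe_2's own y axis and vertical between 1.22 and 1.92 rad and x of bottle_1 in the frame of bottle_stand between -0.012 and 0.012 m and (y of bottle_1 in the frame of bottle_stand between -0.048 and -0.024 m or y of bottle_1 in the frame of bottle_stand between 0.024 and 0.048 m) and z of bottle_1 in the frame of bottle_stand between 0 and 0.012 m and angle between each of bottle_1, bottle_2's own z axis and vertical below 0.12 rad and x of bottle_2 in the frame of bottle_stand between -0.012 and 0.012 m and (y of bottle_2 in the frame of bottle_stand between -0.048 and -0.024 m or y of bottle_2 in the frame of bottle_stand between 0.024 and 0.048 m) and z of bottle_2 in the frame of bottle_stand between 0 and 0.012 m); the robot touches nothing.
It fails at once if the pair of forceps is taken away while a syringe is not yet in the sharps container (distance of forceps from where it was at the start of the episode above 0.06 m and (not (x of syringe_1 in the frame of sharps_bin between -0.045 and 0.045 m and y of syringe_1 in the frame of sharps_bin between -0.05 and 0.05 m and z of syringe_1 in the frame of sharps_bin between -0.005 and 0.06 m and angle between syringe_1's own y axis and vertical between 1.22 and 1.92 rad) or not (x of syringe_2 in the frame of sharps_bin between -0.045 and 0.045 m and y of syringe_2 in the frame of sharps_bin between -0.05 and 0.05 m and z of syringe_2 in the frame of sharps_bin between -0.005 and 0.06 m and angle between syringe_2's own y axis and vertical between 1.22 and 1.92 rad))).
It fails at once if the dropper bottle with the orange fruit label is taken away while a syringe is not yet in the sharps container (distance of bottle_1 from where it was at the start of the episode above 0.06 m and (not (x of syringe_1 in the frame of sharps_bin between -0.045 and 0.045 m and y of syringe_1 in the frame of sharps_bin between -0.05 and 0.05 m and z of syringe_1 in the frame of sharps_bin between -0.005 and 0.06 m and angle between syringe_1's own y axis and vertical between 1.22 and 1.92 rad) or not (x of syringe_2 in the frame of sharps_bin between -0.045 and 0.045 m and y of syringe_2 in the frame of sharps_bin between -0.05 and 0.05 m and z of syringe_2 in the frame of sharps_bin between -0.005 and 0.06 m and angle between syringe_2's own y axis and vertical between 1.22 and 1.92 rad))).
It fails at once if the other dropper bottle is taken away while a syringe is not yet in the sharps container (distance of bottle_2 from where it was at the start of the episode above 0.06 m and (not (x of syringe_1 in the frame of sharps_bin between -0.045 and 0.045 m and y of syringe_1 in the frame of sharps_bin between -0.05 and 0.05 m and z of syringe_1 in the frame of sharps_bin between -0.005 and 0.06 m and angle between syringe_1's own y axis and vertical between 1.22 and 1.92 rad) or not (x of syringe_2 in the frame of sharps_bin between -0.045 and 0.045 m and y of syringe_2 in the frame of sharps_bin between -0.05 and 0.05 m and z of syringe_2 in the frame of sharps_bin between -0.005 and 0.06 m and angle between syringe_2's own y axis and vertical between 1.22 and 1.92 rad))).
It fails at once if a dropper bottle is tipped over (angle between any of bottle_1, bottle_2's own z axis and vertical above 0.6 rad).
It fails at once if the cream pot or the pen torch is shifted by more than 20 mm (distance of any of cream_pot, torch from where it was at the start of the episode above 0.02 m).
It also fails if it takes over 128 s, if anything falls off the work surface, if the arm or the gripper's body presses on something with over 40 N, if the wrist force passes 120 N, or if a joint passes its speed limit or range.

ROBOT

A 6-joint arm with a two-finger parallel gripper is mounted at the origin on a cart in front of the work surface, level with it; the furniture and walls round the work are solid. World frame = base frame: x ahead of the robot, y to its left, z up, the work surface at z = 0. Lengths are in m, angles in rad, forces in N, time in s.
With the tool pointing down it reaches from about 0.375 to 0.9 m from the base axis. Payload 3.1 kg.
Tool frame: the origin (TCP) lies between the finger pads; the fingertips stand 25 mm ahead of it and the grasp point (between the pads) lies 6 mm ahead of it; z points along the fingers, y is the line along which they close (so a half turn about z gives the same grasp; the last joint's range is limited). The gripper opens to 85 mm and grips with 20 to 120 N. Pads are 22 mm wide; open, the fingers measure 114 mm over their backs; the gripper's body (76 mm by 85 mm) begins 54 mm behind the grasp point. The pads swing forward as they close: fully open they stand 13 mm farther back than shut.
Start: joints at [-1.282, 0.527, 1.433, -0, 1.181, -0.178], TCP at [0.281, -0.558, 0.256] pointing down, gripper open.
Joint ranges: [-3.08, 3.08], [-0.75, 2.2], [0.22, 2.44], [-1.43, 4.57], [0, 2.65], [-2.85, 2.85]. Speed limits (rad/s): [2.79, 2.79, 3.14, 3.14, 3.14, 3.14].

INTERFACE

Orientations are given as [roll, pitch, yaw] about the fixed x, y, z axes, in that order (R = Rz(yaw) Ry(pitch) Rx(roll)).
In Python, from bench import status, cams, workorder gives the robot as it stands.
- The arm moves only by the tool jog_arm, never from a script. Its argument "moves" is a list of rows, each a list of 3 entries, a list of its own where there are three numbers: the shift along the tool's x, y, z in mm, then the turn, a rotation vector about the tool's x, y, z in rad, then the closure, from 0 (fully open) to 1 (shut). A call has 1 to 8 rows; each row shifts and turns the commanded pose from where the row before left it, along the tool's axes as they then stand; what a row does not reach is not made up. A row lasts 1/8 s, in which the tool goes at most 62.5 mm and 10.7 degrees, less where a joint would pass 70% of its speed; a pose out of reach is approached as far as the arm can. A call is refused whole if a number of a shift passes 62.5 or a number of a turn 0.188, either way. A call with a gripper value outside its range is refused whole. The fingers move at their own pace and stop on an object; "squeeze" is the grip in N (left out, the last holds). Time passes only in rows, so rows that do not move let the fingers close. It gives the time, the measured TCP pose, the force, the opening and the grip force at its end, in the units of the state.
- status.get_state(): the state, without advancing time (a new reading comes with each control period).
- cams.get_image(name): name is "scene" or "top"; returns a dict with "color" (384x512x3 uint8, red, green, blue), "fx", "fy", "cx", "cy" (pixels), "T" (4x4, takes a point from camera to world coordinates). Camera axes: x right, y up, looking along -z (the intrinsics and any distortion apply to the point x, -y, -z); pixel columns grow to the right and rows downward; lengths in m; the calibration is good to about 2 mm. A picture is of the moment at which its call begins. There is no depth.
- workorder.finish_job(): hands the job in; it is judged then, once.
The state is a dict: "t": time; "qpos": joint angles; "dq": joint speeds; "joint_efforts": joint torques, N m; "eef_pos": TCP position; "ee_rot": TCP orientation; "wrist_force": force on the tool from outside, world axes, zero at the start; "torque": the same for the moment, N m; "grip_width": finger opening in m; "finger_force": force on a finger pad.
Only numpy, scipy, OpenCV 4.12 (cv2) and the standard library are available. Lean on these libraries where they do the work, as an engineer would, in place of code of your own. Each camera call takes 0.05 s, during which the arm holds its last target. There are 200 camera calls.

## Working session

There is one attempt and no reset: what is moved stays moved. The work goes in short steps, Python scripts to look and compute and a tool call to move; the robot and the scene stay as the last step left them, time stands still between calls to the robot, and variables do not carry over. Pictures are saved under pics/ and viewed, at most 14 in all, crops included, and the job is handed in when it is done.

Besides the shell and the picture viewer there is one more tool, called as name(argument=value, ...), one argument or row to a line, values as JSON. jog_arm: Moves the arm, as the interface text tells. Its arguments: {"type":"object","properties":{"moves":{"type":"array","items":{"type":"array"}},"squeeze":{"type":"number"}},"required":["moves"]}

```bash
mkdir -p pics; ls; python3 - <<'E'
from bench import status,cams
import cv2,numpy as np
s=status.get_state();print({k:np.round(v,3).tolist() for k,v in s.items()})
for n in("scene","top"):
    c=cams.get_image(n);print(n,c["fx"],c["fy"],c["cx"],c["cy"],np.round(c["T"],3).tolist(),[k for k in c])
    cv2.imwrite(f"pics/{n}0.png",cv2.resize(c["color"][:,:,::-1],(800,600),interpolation=cv2.INTER_CUBIC))
    np.save(n+"0.npy",c["color"])
E
```

```text
pics
{'t': 0.0, 'qpos': [-1.282, 0.528, 1.434, 0.0, 1.181, -0.179], 'dq': [-0.0, 0.001, 0.0, 0.002, 0.0, 0.0], 'joint_efforts': [-0.0, -44.235, -17.803, -0.0, 0.008, 0.0], 'eef_pos': [0.281, -0.557, 0.255], 'ee_rot': [-3.139, -0.0, 0.467], 'wrist_force': [-0.462, 0.318, -0.136], 'torque': [0.036, -0.003, 0.002], 'finger_force': 0.0, 'grip_width': 0.085}
scene 403.11881283236403 403.11881283236403 249.47575432944157 200.21757407172564 [[0.55, 0.387, -0.74, -0.45], [-0.835, 0.242, -0.494, -0.723], [-0.012, 0.89, 0.456, 0.615], [0.0, 0.0, 0.0, 1.0]] ['color', 'fx', 'fy', 'cx', 'cy', 'T']
top 389.378236252711 389.378236252711 261.84518534608543 192.02997000174315 [[-0.007, 0.977, -0.211, 0.222], [-1.0, -0.006, 0.003, -0.081], [0.002, 0.211, 0.977, 1.366], [0.0, 0.0, 0.0, 1.0]] ['color', 'fx', 'fy', 'cx', 'cy', 'T']
```

View pics/top0.png

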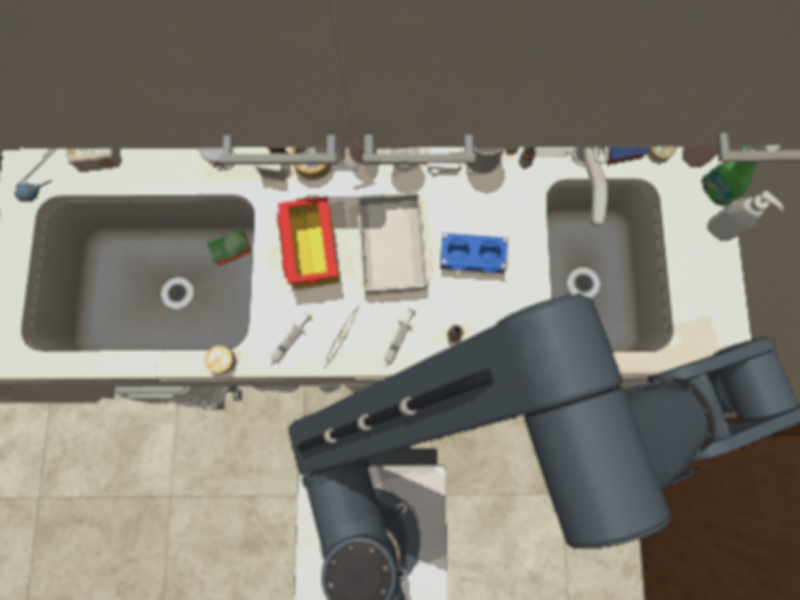

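View pics/scene0.png

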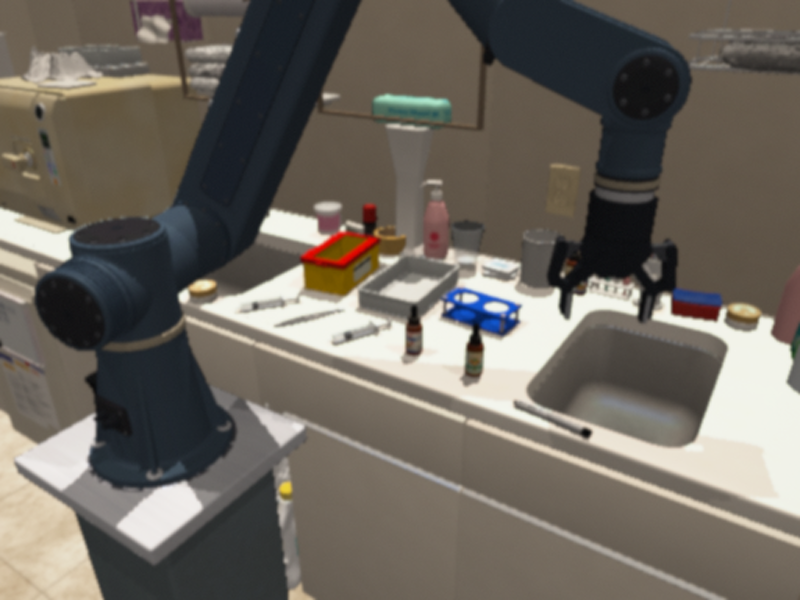

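The top view shows, in 800x600 pixels: bin (310,240), basin (393,245), stand (475,254), syringes (292,340) and (400,335), forceps (341,337) and bottle_2 (456,332). The arm hides the other bottle there, but the scene view shows it at (474,350). I'll zoom in on both.

```bash
cat > h.py <<'E'
import numpy as np,cv2
from bench import status,cams
def ray(c,uv):
    T=np.array(c["T"]);u,v=uv
    d=T[:3,:3]@np.array([(u-c["cx"])/c["fx"],-(v-c["cy"])/c["fy"],-1]);return T[:3,3],d
def onz(c,uv,z):
    o,d=ray(c,uv);return (o+d*(z-o[2])/d[2])[:3]
def tri(c1,p1,c2,p2):
    o1,d1=ray(c1,p1);o2,d2=ray(c2,p2);d1=d1/np.linalg.norm(d1);d2=d2/np.linalg.norm(d2)
    s=np.linalg.lstsq(np.c_[d1,-d2],o2-o1,rcond=None)[0]
    a=o1+s[0]*d1;b=o2+s[1]*d2;return (a+b)/2,np.linalg.norm(a-b)
def proj(c,p):
    T=np.array(c["T"]);q=T[:3,:3].T@(np.array(p)-T[:3,3]);return c["cx"]+c["fx"]*q[0]/-q[2],c["cy"]-c["fy"]*q[1]/-q[2]
def crop(im,x0,y0,x1,y1,f,name):
    cv2.imwrite("pics/"+name,cv2.resize(im[y0:y1,x0:x1,::-1],None,fx=f,fy=f,interpolation=cv2.INTER_CUBIC))
E
python3 - <<'E'
from h import *
c=cams.get_image("top");np.save("top0.npy",c["color"]);crop(c["color"],165,115,335,240,4.7,"topz.png")
s=cams.get_image("scene");crop(s["color"],110,130,390,290,2.85,"scenez.png")
E
```

```text
(no output)
```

View pics/topz.png

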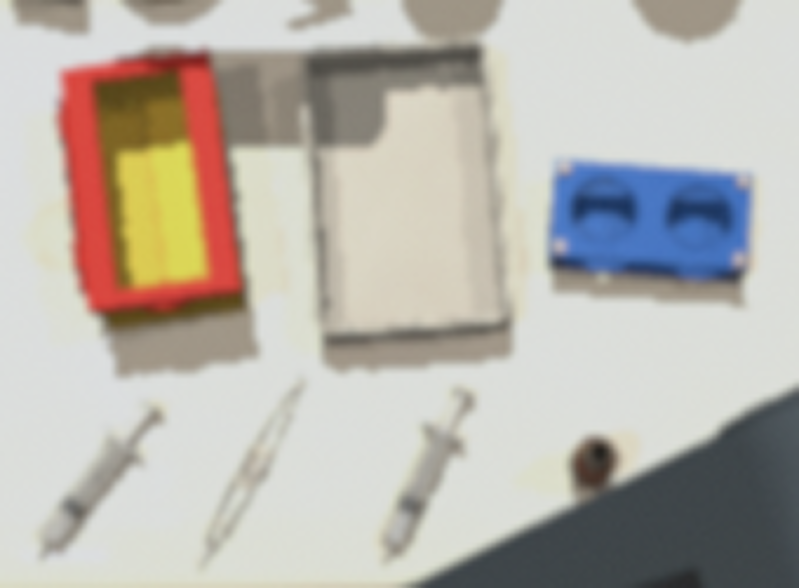

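View pics/scenez.png

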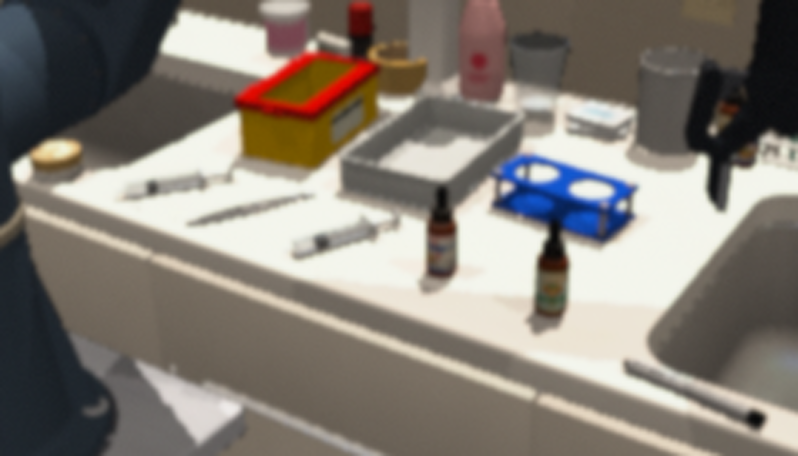

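Pixel positions in the zoomed top crop:
- **Bin lid corners:** (62,72), (208,52), (243,288), (92,310).
- **Basin rim corners:** (308,55), (482,45), (510,325), (325,338).
- **Stand holes:** (604,208), (700,213).
- **Left syringe:** (45,555) to (157,408).
- **Right syringe:** (390,555) to (468,392).
- **Forceps:** (302,382) to (203,566).
- **Bottle_2 cap:** (600,452).

In the scene crop, bottle_2's cap is at (442,188) and bottle_1's at (556,225), with bases near (440,275) and (550,316). Next I convert these to world points and check their sizes.

```bash
python3 - <<'E'
from h import *
c=cams.get_image("top");s=cams.get_image("scene");im=c["color"].astype(int);f=4.7
t=lambda p:(165-.5+.5/f+p[0]/f,115-.5+.5/f+p[1]/f)
sc=lambda p:(110-.5+.2+p[0]/2.85,130-.3+p[1]/2.85)
def box(n,P,z):
    w=np.array([onz(c,t(p),z) for p in P]);L=[np.linalg.norm(w[i]-w[(i+1)%4]) for i in range(4)]
    d=(w[0]+w[1]-w[2]-w[3]);print(n,w.mean(0).round(4),"sides",np.round(L,3),"ang of long",np.arctan2(d[1],d[0]).round(3))
box("bin",[(62,72),(208,52),(243,288),(92,310)],.08)
box("basin",[(308,55),(482,45),(510,325),(325,338)],.046)
box("stand",[(564,168),(744,181),(738,258),(559,243)],.045)
for p in [(604,208),(700,213)]: print("hole",onz(c,t(p),.042).round(4))
# masks
r,g,b=im[...,0],im[...,1],im[...,2]
for n,m,z in(("red",(r>150)&(g<90)&(b<90),.08),("blue",(b>r+60)&(b>110),.042)):
    m=m.astype(np.uint8);m[:115]=0;m[200:]=0;m[:,:165]=0;m[:,335:]=0
    k,l,st,ce=cv2.connectedComponentsWithStats(m);i=1+st[1:,4].argmax()
    pts=np.argwhere(l==i)[:,::-1].astype(float)
    w=np.array([onz(c,p,z)[:2] for p in pts]).astype(np.float32)
    rc=cv2.minAreaRect(w*1000);print(n,np.round(rc[0],1),np.round(rc[1],1),rc[2])
# dark/thin objects vs local background
bg=cv2.medianBlur(c["color"],41).astype(int);diff=np.abs(im-bg).sum(2)
for n,(x0,y0,x1,y1),z in(("syrL",(30,395,175,570),.010),("forc",(195,372,312,575),.006),("syrR",(372,382,482,570),.010)):
    a=t((x0,y0));e=t((x1,y1));x0,y0=map(round,a);x1,y1=map(round,e)
    m=(diff[y0:y1,x0:x1]>45);k,l,st,ce=cv2.connectedComponentsWithStats(m.astype(np.uint8));
    pts=np.argwhere(m)[:,::-1]+[x0,y0];w=np.array([onz(c,p,z)[:2] for p in pts],np.float32)
    vx,vy,mx,my=cv2.fitLine(w,cv2.DIST_HUBER,0,.001,.001).ravel();q=(w-[mx,my])@[vx,vy]
    mid=np.array([mx,my])+np.array([vx,vy])*(q.max()+q.min())/2
    print(n,len(w),"mid",mid.round(4),"len",(q.max()-q.min()).round(3),"yaw",np.arctan2(vy,vx).round(3))
for n,P,z in(("syrL",[(45,555),(157,408)],.01),("syrR",[(390,555),(468,392)],.01),("forc",[(203,566),(302,382)],.005)):
    a,e=[onz(c,t(p),z) for p in P];d=e-a;print(n,((a+e)/2).round(4),np.linalg.norm(d).round(3),np.arctan2(d[1],d[0]).round(3))
for n,p in(("flL",(130,452)),("flR",(442,440))):print(n,onz(c,t(p),.012).round(4))
print("b2 tri",tri(c,t((600,452)),s,sc((442,188))), onz(c,t((600,450)),.1))
for n,cap,base in(("b2",(442,188),(440,275)),("b1",(556,225),(550,316))):
    print(n,"cap z.102",onz(s,sc(cap),.102).round(4),"base front",onz(s,sc(base),0).round(4))
print("pot top",onz(c,(219/1.5625,356/1.5625),.035).round(3),"torch",[onz(s,sc(p),.008).round(3) for p in((628,366),(758,420))])
E
```

```text
bin [0.6408 0.1384 0.08  ] sides [0.109 0.184 0.11  0.185] ang of long 0.158
basin [ 0.6432 -0.0481  0.046 ] sides [0.134 0.222 0.137 0.223] ang of long 0.075
stand [ 0.6235 -0.2324  0.045 ] sides [0.136 0.061 0.134 0.059] ang of long -0.099
hole [ 0.628  -0.1972  0.042 ]
hole [ 0.6236 -0.2695  0.042 ]
red [638.2 139.4] [190.7 114.6] 9.14625358581543
blue [ 618.5 -231.8] [147.1  82.7] 85.02687072753906
syrL 296 mid [0.4232 0.1844] len 0.15 yaw -0.619
forc 201 mid [0.4359 0.0691] len 0.153 yaw -0.477
syrR 377 mid [ 0.4268 -0.0656] len 0.149 yaw -0.326
syrL [0.4276 0.1807 0.01  ] 0.136 -0.627
syrR [ 0.4322 -0.0644  0.01  ] 0.136 -0.447
forc [0.4336 0.0681 0.005 ] 0.157 -0.478
flL [0.449  0.1597 0.012 ]
flR [ 0.4566 -0.074   0.012 ]
b2 tri (array([ 0.4328595 , -0.18602602,  0.09927087]), np.float64(0.0020980629243214006)) [ 0.43352133 -0.18514754  0.1       ]
b2 cap z.102 [ 0.4291 -0.1895  0.102 ] base front [ 0.4295 -0.1874  0.    ]
b1 cap z.102 [ 0.4193 -0.3206  0.102 ] base front [ 0.4203 -0.3193  0.    ]
pot top [0.387 0.332 0.035] torch [array([ 0.372, -0.421,  0.008]), array([ 0.358, -0.544,  0.008])]
```

Sizes check out: the hole spacing measures 72.4 mm (72 expected), the bin 110x185 mm, and the syringes 136 mm. I'll start with the right syringe, since it's the nearest clear path.

```bash
cat >> h.py <<'E'
def plan(x,y,z,yaw):
    from scipy.spatial.transform import Rotation as R
    s=status.get_state();r=R.from_euler("xyz",s["ee_rot"]);p=np.array(s["eef_pos"])
    g=R.from_euler("xyz",[np.pi,0,yaw])
    print("t",round(s["t"],2),"pos",p.round(4),"yaw",round(s["ee_rot"][2],3),"q",np.round(s["qpos"],2),"w",s["grip_width"])
    print("shift mm",(r.inv().apply(np.array([x,y,z])-p)*1000).round(1),"turn",(r.inv()*g).as_rotvec().round(3))
E
python3 -c "
from h import *
plan(.425,-.061,.13,-.44)"
```

```text
t 0.3 pos [ 0.2812 -0.5579  0.256 ] yaw 0.467 q [-1.28  0.53  1.43  0.    1.18 -0.18] w 0.08528986138682976
shift mm [ 352.  -379.   126.3] turn [-0.001  0.     0.907]
```

jog_arm(
  moves=[
    [[35, -38, 12], [0, 0, 0], 0],
    [[35, -38, 12], [0, 0, 0], 0],
    [[35, -38, 12], [0, 0, 0], 0],
    [[35, -38, 12], [0, 0, 0], 0],
    [[35, -38, 12], [0, 0, 0], 0],
    [[35, -38, 12], [0, 0, 0], 0],
    [[35, -38, 12], [0, 0, 0], 0],
    [[35, -38, 12], [0, 0, 0], 0],
  ],
  squeeze=25,
)

```text
t: 1.3
eef_pos: [0.3952, -0.1594, 0.1602]
ee_rot: [3.14, -0.001, 0.466]
wrist_force: [-0.3, -0.7, 0.4]
grip_width: 0.0851
finger_force: 0.0
```

jog_arm(
  moves=[
    [[35, -38, 15], [0, 0, 0], 0],
    [[37, -37, 15], [0, 0, 0], 0],
    [[0, 0, 0], [0, 0, 0.18], 0],
    [[0, 0, 0], [0, 0, 0.18], 0],
    [[0, 0, 0], [0, 0, 0.18], 0],
    [[0, 0, 0], [0, 0, 0.18], 0],
    [[0, 0, 0], [0, 0, 0.187], 0],
    [[0, 0, 0], [0, 0, 0], 0],
  ],
)

```text
t: 2.3
eef_pos: [0.4254, -0.0614, 0.1304]
ee_rot: [-3.142, -0.001, -0.438]
wrist_force: [-0.3, 0.4, 0.2]
grip_width: 0.0854
finger_force: 0.0
```

```bash
python3 -c "
from h import *
plan(.425,-.061,.029,-.44)
c=cams.get_image('top');s=cams.get_image('scene')
a=c['color'][130:250,180:330];b=s['color'][130:250,150:300]
crop(np.vstack([a,b]),0,0,150,240,2.5,'p1.png')
print(proj(c,[.425,-.061,.01]),proj(s,[.425,-.061,.01]))"
```

```text
t 2.3 pos [ 0.4254 -0.0614  0.1304] yaw -0.438 q [-0.4   0.51  2.03 -0.    0.61  1.6 ] w 0.08540701557094195
shift mm [ -0.6  -0.2 101.4] turn [-0.    -0.001  0.002]
(np.float64(254.998353580708), np.float64(217.21173653729173)) (np.float64(228.57658875988741), np.float64(212.90057231919124))
```

jog_arm(
  moves=[
    [[0, 0, 25], [0, 0, 0], 0.3],
    [[0, 0, 25], [0, 0, 0], 0.3],
    [[0, 0, 25], [0, 0, 0], 0.3],
    [[0, 0, 20], [0, 0, 0], 0.3],
    [[0, 0, 6], [0, 0, 0], 0.3],
    [[0, 0, 0], [0, 0, 0], 1],
    [[0, 0, 0], [0, 0, 0], 1],
    [[0, 0, 0], [0, 0, 0], 1],
  ],
)

```text
t: 3.4
eef_pos: [0.4255, -0.0614, 0.03]
ee_rot: [-3.142, -0.002, -0.44]
wrist_force: [-0.8, 0.3, 0.3]
grip_width: 0.0184
finger_force: 26.6
```

jog_arm(
  moves=[
    [[0, 0, 0], [0, 0, 0], 1],
    [[0, 0, 0], [0, 0, 0], 1],
  ],
)

```text
t: 3.65
eef_pos: [0.4255, -0.0614, 0.0299]
ee_rot: [-3.142, -0.002, -0.44]
wrist_force: [0.0, -0.1, 6.5]
grip_width: 0.018
finger_force: 27.0
```

jog_arm(
  moves=[
    [[0, 0, -20], [0, 0, 0], 1],
    [[0, 0, -40], [0, 0, 0], 1],
    [[0, 0, -50], [0, 0, 0], 1],
    [[0, 0, -30], [0, 0, -0.15], 1],
    [[0, 0, 0], [0, 0, -0.15], 1],
    [[0, 0, 0], [0, 0, -0.15], 1],
    [[0, 0, 0], [0, 0, -0.148], 1],
    [[0, 0, 0], [0, 0, 0], 1],
  ],
)

```text
t: 4.65
eef_pos: [0.4248, -0.0611, 0.1693]
ee_rot: [-3.141, 0.0, 0.156]
wrist_force: [-0.3, 0.9, -0.9]
grip_width: 0.0182
finger_force: 26.4
```

```bash
python3 -c "
from h import *
plan(.636,.133,.17,.158)
c=cams.get_image('top');s=cams.get_image('scene')
a=c['color'][130:250,170:330];b=s['color'][100:240,140:300]
crop(np.vstack([a,b]),0,0,160,260,2.3,'p1.png')"
```

```text
t 4.65 pos [ 0.4248 -0.0611  0.1693] yaw 0.156 q [-0.4   0.42  2.    0.    0.72  1.01] w 0.018185627939677436
shift mm [ 238.8 -158.9   -0.7] turn [-0.     0.    -0.002]
```

View pics/p1.png

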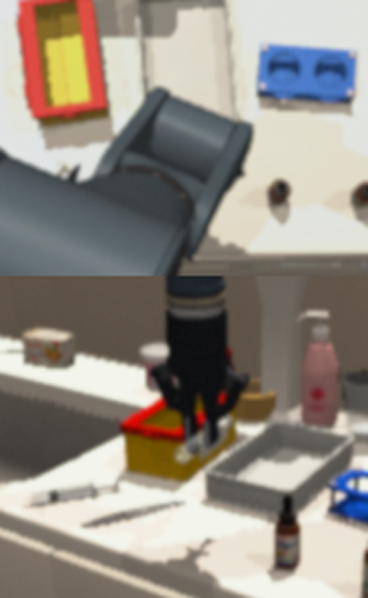

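The upper half of this picture is the top view: the arm is over the pick area and bottle_1 is now visible at about (360,193). The lower half shows the syringe held level, with its middle between the fingers. Next I carry it over the aperture.

jog_arm(
  moves=[
    [[30, -20, 0], [0, 0, 0], 1],
    [[40, -27, 0], [0, 0, 0], 1],
    [[45, -29, 0], [0, 0, 0], 1],
    [[45, -30, 0], [0, 0, 0], 1],
    [[45, -30, 0], [0, 0, 0], 1],
    [[34, -23, 0], [0, 0, 0], 1],
    [[0, 0, 0], [0, 0, 0], 1],
    [[0, 0, 0], [0, 0, 0], 1],
  ],
)

```text
t: 5.75
eef_pos: [0.6349, 0.1332, 0.1685]
ee_rot: [-3.142, 0.003, 0.157]
wrist_force: [0.2, 0.4, -0.7]
grip_width: 0.0183
finger_force: 26.4
```

```bash
python3 -c "
from h import *
plan(.636,.133,.07,.158)
c=cams.get_image('top');s=cams.get_image('scene')
crop(s['color'],150,80,310,200,5,'p2.png')"
```

```text
t 5.75 pos [0.6349 0.1332 0.1685] yaw 0.157 q [ 0.03  0.66  1.44 -0.    1.04  1.45] w 0.018303036750491757
shift mm [ 1.3  0.3 98.5] turn [-0.     0.003 -0.001]
```

View pics/p2.png

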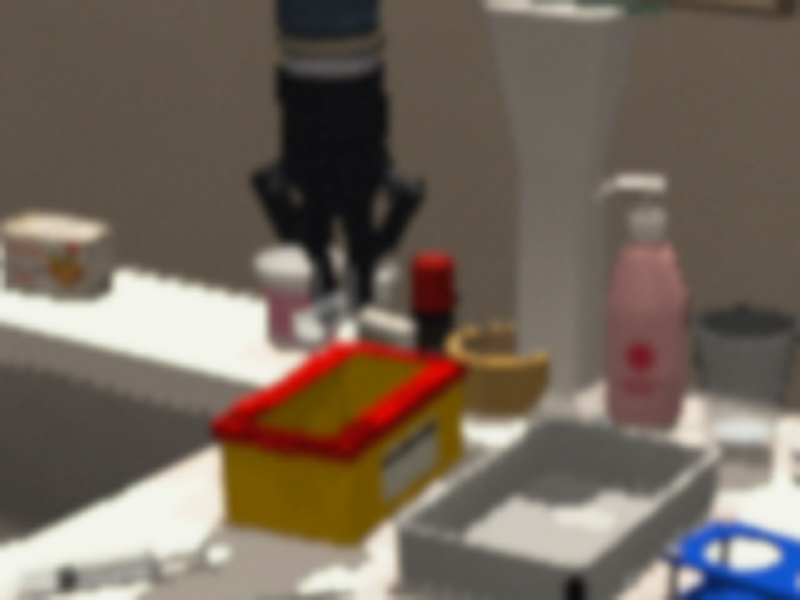

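The syringe is over the bin, level and aligned with the aperture (the bin spans about (215..465, 345..540) in the crop). I'll centre it, lower it and release with only a small opening.

jog_arm(
  moves=[
    [[1, -4, 20], [0, 0, 0], 1],
    [[0, 0, 20], [0, 0, 0], 1],
    [[0, 0, 20], [0, 0, 0], 1],
    [[0, 0, 20], [0, 0, 0], 1],
    [[0, 0, 18], [0, 0, 0], 1],
    [[0, 0, 0], [0, 0, 0], 1],
  ],
)

```text
t: 6.6
eef_pos: [0.6352, 0.1373, 0.0691]
ee_rot: [-3.141, 0.004, 0.158]
wrist_force: [-0.5, -0.5, 0.1]
grip_width: 0.018
finger_force: 26.4
```

jog_arm(
  moves=[
    [[0, 0, 0], [0, 0, 0], 0.7],
    [[0, 0, 0], [0, 0, 0], 0.7],
    [[0, 0, 0], [0, 0, 0], 0.7],
    [[0, 0, -20], [0, 0, 0], 0.7],
    [[0, 0, -40], [0, 0, 0], 0.7],
    [[0, 0, -40], [0, 0, 0], 0.7],
  ],
)

```text
t: 7.35
eef_pos: [0.6367, 0.1375, 0.1738]
ee_rot: [3.141, -0.001, 0.158]
wrist_force: [0.0, -0.7, 0.2]
grip_width: 0.0256
finger_force: 0.0
```

```bash
python3 -c "
from h import *
plan(.421,.186,.13,-.627)
s=status.get_state();print(s['grip_width'])"
```

```text
t 7.35 pos [0.6367 0.1375 0.1738] yaw 0.158 q [0.04 0.66 1.44 0.   1.05 1.45] w 0.025550996528925805
shift mm [-205.4  -81.8   43.5] turn [-0.    -0.001  0.785]
0.025550996528925805
```

jog_arm(
  moves=[
    [[-41, -16, 0], [0, 0, 0], 0.3],
    [[-41, -16, 0], [0, 0, 0], 0.3],
    [[-41, -16, 0], [0, 0, 0], 0.3],
    [[-41, -16, 0], [0, 0, 0], 0.3],
    [[-40, -17, 0], [0, 0, 0], 0.3],
    [[0, 0, 10], [0, 0, 0.16], 0.3],
    [[0, 0, 10], [0, 0, 0.16], 0.3],
    [[0, 0, 10], [0, 0, 0.16], 0.3],
  ],
)

```text
t: 8.35
eef_pos: [0.4231, 0.1857, 0.1427]
ee_rot: [-3.14, -0.003, -0.327]
wrist_force: [-0.1, 0.1, -0.3]
grip_width: 0.0596
finger_force: 0.0
```

jog_arm(
  moves=[
    [[0, 0, 10], [0, 0, 0.16], 0.3],
    [[0, 0, 5], [0, 0, 0.145], 0.3],
    [[0, 0, 0], [0, 0, 0], 0.3],
  ],
)

```text
t: 8.72
eef_pos: [0.4228, 0.1855, 0.1272]
ee_rot: [-3.14, -0.001, -0.625]
wrist_force: [1.3, 0.4, -0.1]
grip_width: 0.0598
finger_force: 0.0
```

```bash
python3 -c "
from h import *
plan(.422,.185,.03,-.627)
s=cams.get_image('top');crop(s['color'],165,110,265,240,4.5,'p3.png')"
```

```text
t 8.72 pos [0.4228 0.1855 0.1272] yaw -0.625 q [ 0.17  0.54  1.95 -0.    0.65  2.37] w 0.05983678177482584
shift mm [-0.5  1.  97.2] turn [-0.001 -0.001  0.002]
```

View pics/p3.png

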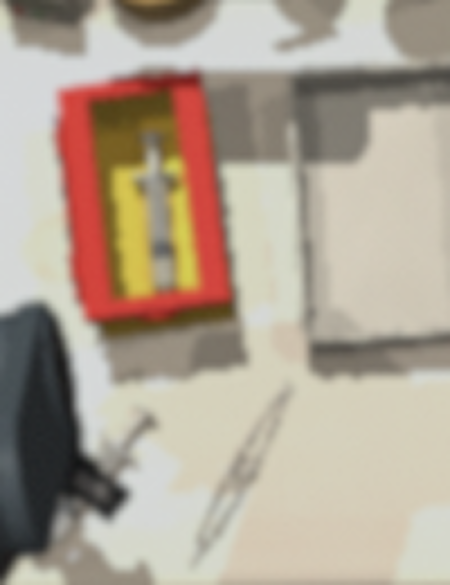

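The first syringe lies flat in the bin, along (150,140) to (165,285). The fingers straddle the left syringe's barrel near (75,500), so I descend and grip.

jog_arm(
  moves=[
    [[0, 1, 25], [0, 0, 0], 0.3],
    [[0, 0, 25], [0, 0, 0], 0.3],
    [[0, 0, 25], [0, 0, 0], 0.3],
    [[0, 0, 17], [0, 0, 0], 0.3],
    [[0, 0, 5], [0, 0, 0], 0.3],
    [[0, 0, 0], [0, 0, 0], 1],
    [[0, 0, 0], [0, 0, 0], 1],
    [[0, 0, 0], [0, 0, 0], 1],
  ],
)

```text
t: 9.78
eef_pos: [0.4223, 0.1847, 0.0302]
ee_rot: [-3.14, -0.001, -0.627]
wrist_force: [0.6, -0.8, 3.1]
grip_width: 0.018
finger_force: 26.4
```

jog_arm(
  moves=[
    [[0, 0, 0], [0, 0, 0], 1],
    [[0, 0, -20], [0, 0, 0], 1],
    [[0, 0, -40], [0, 0, 0], 1],
    [[0, 0, -50], [0, 0, 0], 1],
    [[0, 0, -30], [0, 0, -0.187], 1],
    [[0, 0, 0], [0, 0, -0.187], 1],
    [[0, 0, 0], [0, 0, -0.187], 1],
    [[0, 0, 0], [0, 0, -0.187], 1],
  ],
)

```text
t: 10.78
eef_pos: [0.4213, 0.1845, 0.1695]
ee_rot: [-3.142, 0.0, 0.127]
wrist_force: [0.6, 0.4, -0.0]
grip_width: 0.0181
finger_force: 26.0
```

```bash
python3 -c "
from h import *
plan(.635,.138,.17,.158)"
```

```text
t 10.78 pos [0.4213 0.1845 0.1695] yaw 0.127 q [0.17 0.45 1.92 0.   0.76 1.61] w 0.018061509453428763
shift mm [206.1  73.2  -0.5] turn [-0.     0.    -0.031]
```

jog_arm(
  moves=[
    [[30, 12, 0], [0, 0, 0], 1],
    [[44, 15, 0], [0, 0, 0], 1],
    [[44, 15, 0], [0, 0, 0], 1],
    [[44, 15, 0], [0, 0, 0], 1],
    [[44, 16, 0], [0, 0, 0], 1],
    [[0, 0, 0], [0, 0, -0.035], 1],
    [[0, 0, 0], [0, 0, 0], 1],
  ],
)

```text
t: 11.65
eef_pos: [0.6335, 0.1369, 0.1685]
ee_rot: [-3.141, 0.003, 0.156]
wrist_force: [0.4, -0.0, 0.0]
grip_width: 0.0178
finger_force: 26.0
```

```bash
python3 -c "
from h import *
plan(.635,.135,.07,.158)
s=cams.get_image('scene');t=cams.get_image('top')
crop(np.hstack([s['color'][80:200,150:310],t['color'][80:200,150:310]]),0,0,320,120,2.5,'p4.png')"
```

```text
t 11.65 pos [0.6335 0.1369 0.1685] yaw 0.156 q [0.04 0.66 1.45 0.   1.04 1.46] w 0.01782355253138155
shift mm [ 1.5  2.2 98.5] turn [-0.001  0.003 -0.002]
```

View pics/p4.png

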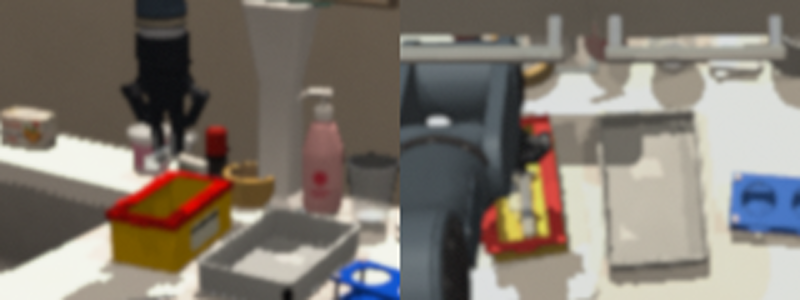

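The second syringe is level over the aperture, with the bin at (115..230, 175..265) in the left half. I lower and release it, then move straight on to the forceps.

jog_arm(
  moves=[
    [[1, 1, 20], [0, 0, 0], 1],
    [[0, 0, 20], [0, 0, 0], 1],
    [[0, 0, 20], [0, 0, 0], 1],
    [[0, 0, 20], [0, 0, 0], 1],
    [[0, 0, 16], [0, 0, 0], 1],
    [[0, 0, 0], [0, 0, 0], 1],
  ],
)

```text
t: 12.5
eef_pos: [0.635, 0.136, 0.0714]
ee_rot: [-3.141, 0.004, 0.156]
wrist_force: [-0.3, 0.5, -0.7]
grip_width: 0.0183
finger_force: 26.0
```

jog_arm(
  moves=[
    [[0, 0, 0], [0, 0, 0], 0.7],
    [[0, 0, 0], [0, 0, 0], 0.7],
    [[0, 0, 0], [0, 0, 0], 0.7],
    [[0, 0, -20], [0, 0, 0], 0.7],
    [[0, 0, -40], [0, 0, 0], 0.7],
    [[0, 0, -40], [0, 0, 0], 0.7],
  ],
)

```text
t: 13.25
eef_pos: [0.6363, 0.1361, 0.1758]
ee_rot: [3.141, -0.001, 0.156]
wrist_force: [0.1, 0.8, 0.2]
grip_width: 0.0258
finger_force: 0.0
```

```bash
python3 -c "
from h import *
plan(.434,.0685,.13,-.478)"
```

```text
t 13.25 pos [0.6363 0.1361 0.1758] yaw 0.156 q [0.04 0.65 1.44 0.   1.05 1.45] w 0.02575136131148901
shift mm [-210.4   35.4   45.6] turn [-0.    -0.001  0.634]
```

jog_arm(
  moves=[
    [[-42, 7, 0], [0, 0, 0], 0.3],
    [[-42, 7, 0], [0, 0, 0], 0.3],
    [[-42, 7, 0], [0, 0, 0], 0.3],
    [[-42, 7, 0], [0, 0, 0], 0.3],
    [[-42, 7, 0], [0, 0, 0], 0.3],
    [[0, 0, 15], [0, 0, 0.17], 0.3],
    [[0, 0, 15], [0, 0, 0.17], 0.3],
    [[0, 0, 15], [0, 0, 0.17], 0.3],
  ],
)

```text
t: 14.25
eef_pos: [0.4351, 0.0688, 0.1295]
ee_rot: [-3.141, -0.003, -0.36]
wrist_force: [0.3, 0.0, 0.7]
grip_width: 0.0598
finger_force: 0.0
```

jog_arm(
  moves=[
    [[0, 0, 0], [0, 0, 0.124], 0.3],
    [[0, 0, 0], [0, 0, 0], 0.3],
  ],
)

```text
t: 14.5
eef_pos: [0.4349, 0.0689, 0.1293]
ee_rot: [-3.141, -0.002, -0.477]
wrist_force: [0.9, -0.3, -0.3]
grip_width: 0.0598
finger_force: 0.0
```

```bash
python3 -c "
from h import *
plan(.434,.0685,.028,-.478)
t=cams.get_image('top');s=cams.get_image('scene')
crop(np.hstack([t['color'][110:240,165:265],s['color'][130:260,130:230]]),0,0,200,130,4,'p5.png')"
```

```text
t 14.5 pos [0.4349 0.0689 0.1293] yaw -0.477 q [-0.1   0.52  2.   -0.    0.62  1.95] w 0.05980224399484297
shift mm [ -0.8   0.8 101.3] turn [-0.001 -0.002  0.001]
```

View pics/p5.png

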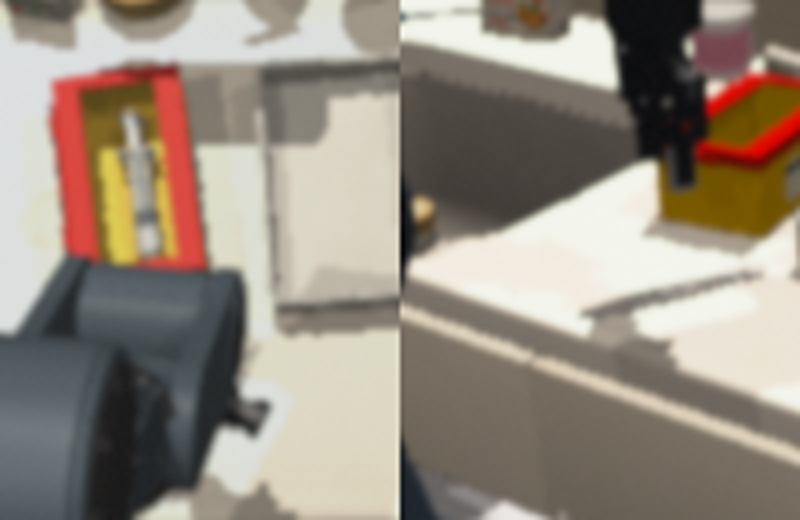

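Only one syringe outline shows clearly in the bin, from (130,115) to (150,250), so I zoom in before moving the forceps. I also measure bottle_1 from this view.

```bash
python3 -c "
from h import *
t=cams.get_image('top');s=cams.get_image('scene')
a=cv2.resize(t['color'][125:180,175:222],None,fx=10,fy=10,interpolation=cv2.INTER_CUBIC)
b=cv2.resize(t['color'][190:235,250:345],None,fx=3,fy=3,interpolation=cv2.INTER_CUBIC)
o=np.zeros((550,470+285,3),np.uint8);o[:550,:470]=a;o[:135,470:]=b
cv2.imwrite('pics/p6.png',o[:,:,::-1])"
```

```text
(no output)
```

View pics/p6.png

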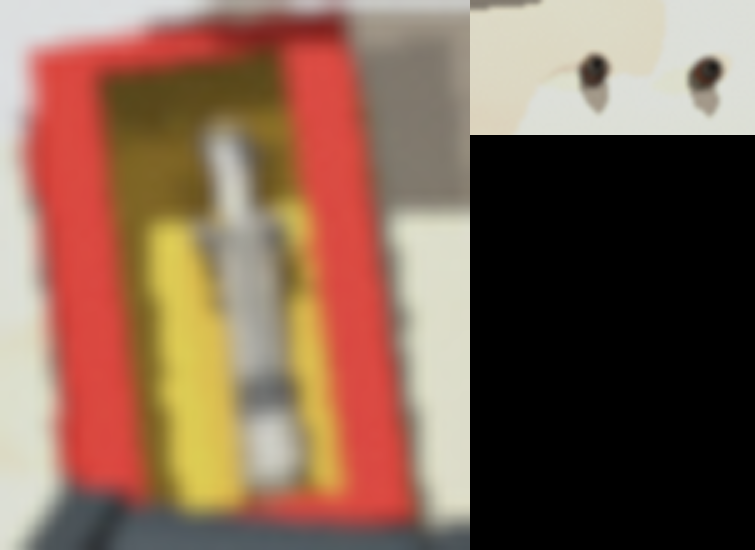

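```bash
python3 -c "
from h import *
t=cams.get_image('top')
d=np.array([np.cos(.158),np.sin(.158)]);m=np.array([.64,.138])
for z,dz in((.014,0),(.034,0),(.024,.01),(.04,.02),(.04,-.02)):
    a=proj(t,[*(m+d*.0695),z+dz]);b=proj(t,[*(m-d*.0695),z-dz]);print(z,dz,np.round(a,1),np.round(b,1),np.hypot(a[0]-b[0],a[1]-b[1]).round(1))
o=cv2.imread('pics/p3.png');o=cv2.resize(o,(100,130),interpolation=cv2.INTER_AREA)[15:62,10:57,::-1]
n=t['color'][125:172,175:222]
for im in(o,n):
    sat=im.max(2).astype(int)-im.min(2);mk=(sat<70);mk[:,:10]=0;mk[:,34:]=0;mk[:10]=0
    k,l,st,ce=cv2.connectedComponentsWithStats(mk.astype(np.uint8));i=1+st[1:,4].argmax();p=np.argwhere(l==i)+[125,175]
    print(st[i],p[p[:,0].argmin()],p[p[:,0].argmax()],[ (v,np.ptp(p[p[:,0]==v,1])+1) for v in np.unique(p[:,0])])
"
```

```text
0.014 0 [197.3 140.5] [202.3 176.9] 36.7
0.034 0 [196.4 138.6] [201.5 175.5] 37.2
0.024 0.01 [196.4 138.6] [202.3 176.9] 38.7
0.04 0.02 [195.2 136.1] [202.1 176.5] 40.9
0.04 -0.02 [197. 140.] [200.4 173.6] 33.8
[ 20  14   9  33 183] [139 196] [171 199] [(np.int64(139), np.int64(5)), (np.int64(140), np.int64(7)), (np.int64(141), np.int64(7)), (np.int64(142), np.int64(5)), (np.int64(143), np.int64(5)), (np.int64(144), np.int64(6)), (np.int64(145), np.int64(5)), (np.int64(146), np.int64(4)), (np.int64(147), np.int64(5)), (np.int64(148), np.int64(7)), (np.int64(149), np.int64(9)), (np.int64(150), np.int64(9)), (np.int64(151), np.int64(7)), (np.int64(152), np.int64(6)), (np.int64(153), np.int64(6)), (np.int64(154), np.int64(5)), (np.int64(155), np.int64(4)), (np.int64(156), np.int64(5)), (np.int64(157), np.int64(5)), (np.int64(158), np.int64(5)), (np.int64(159), np.int64(5)), (np.int64(160), np.int64(5)), (np.int64(161), np.int64(5)), (np.int64(162), np.int64(5)), (np.int64(163), np.int64(5)), (np.int64(164), np.int64(5)), (np.int64(165), np.int64(6)), (np.int64(166), np.int64(5)), (np.in
[... 600 characters left out ...]
nt64(10)), (np.int64(149), np.int64(9)), (np.int64(150), np.int64(9)), (np.int64(151), np.int64(8)), (np.int64(152), np.int64(8)), (np.int64(153), np.int64(7)), (np.int64(154), np.int64(7)), (np.int64(155), np.int64(7)), (np.int64(156), np.int64(7)), (np.int64(157), np.int64(6)), (np.int64(158), np.int64(6)), (np.int64(159), np.int64(6)), (np.int64(160), np.int64(6)), (np.int64(161), np.int64(6)), (np.int64(162), np.int64(6)), (np.int64(163), np.int64(6)), (np.int64(164), np.int64(6)), (np.int64(165), np.int64(6)), (np.int64(166), np.int64(6)), (np.int64(167), np.int64(6)), (np.int64(168), np.int64(7)), (np.int64(169), np.int64(7)), (np.int64(170), np.int64(7)), (np.int64(171), np.int64(7))]
```

The far end sits where a level syringe lying on the first one should appear: row about 138 against 138.6 predicted. So both syringes are in the bin and level. Now I grip the forceps.

jog_arm(
  moves=[
    [[-1, 1, 25], [0, 0, 0], 0.3],
    [[0, 0, 25], [0, 0, 0], 0.3],
    [[0, 0, 25], [0, 0, 0], 0.3],
    [[0, 0, 20], [0, 0, 0], 0.3],
    [[0, 0, 6], [0, 0, 0], 0.5],
    [[0, 0, 0], [0, 0, 0], 1],
    [[0, 0, 0], [0, 0, 0], 1],
    [[0, 0, 0], [0, 0, 0], 1],
  ],
  squeeze=35,
)

```text
t: 15.75
eef_pos: [0.4332, 0.0685, 0.028]
ee_rot: [-3.141, -0.001, -0.478]
wrist_force: [0.2, 0.5, 0.2]
grip_width: 0.0155
finger_force: 34.6
```

jog_arm(
  moves=[
    [[0, 0, 0], [0, 0, 0], 1],
    [[0, 0, 0], [0, 0, 0], 1],
  ],
)

```text
t: 16.0
eef_pos: [0.4331, 0.0685, 0.0279]
ee_rot: [-3.141, -0.001, -0.478]
wrist_force: [0.9, 0.3, 6.3]
grip_width: 0.0156
finger_force: 35.4
```

jog_arm(
  moves=[
    [[0, 0, -20], [0, 0, 0], 1],
    [[0, 0, -40], [0, 0, 0], 1],
    [[0, 0, -40], [0, 0, 0], 1],
    [[0, 0, -22], [0, 0, 0], 1],
    [[0, 0, 0], [0, 0, -0.185], 1],
    [[0, 0, 0], [0, 0, -0.185], 1],
    [[0, 0, 0], [0, 0, -0.183], 1],
    [[0, 0, 0], [0, 0, 0], 1],
  ],
)

```text
t: 17.0
eef_pos: [0.4324, 0.0686, 0.1492]
ee_rot: [-3.141, 0.001, 0.073]
wrist_force: [-1.3, 0.0, -0.9]
grip_width: 0.0153
finger_force: 34.7
```

```bash
python3 -c "
from h import *
plan(.643,-.048,.15,.075)"
```

```text
t 17.0 pos [0.4324 0.0686 0.1492] yaw 0.073 q [-0.1   0.47  1.99  0.    0.68  1.4 ] w 0.015338177349537343
shift mm [201.6 131.5  -0.9] turn [-0.     0.001 -0.002]
```

jog_arm(
  moves=[
    [[30, 20, 0], [0, 0, 0], 1],
    [[43, 28, 0], [0, 0, 0], 1],
    [[43, 28, 0], [0, 0, 0], 1],
    [[43, 28, 0], [0, 0, 0], 1],
    [[43, 28, 0], [0, 0, 0], 1],
    [[0, 0, 0], [0, 0, 0], 1],
    [[0, 0, 30], [0, 0, 0], 1],
    [[0, 0, 30], [0, 0, 0], 1],
  ],
)

```text
t: 18.0
eef_pos: [0.6429, -0.0475, 0.0885]
ee_rot: [-3.141, 0.001, 0.072]
wrist_force: [1.2, -0.9, -0.8]
grip_width: 0.0158
finger_force: 34.7
```

```bash
python3 -c "
from h import *
plan(.643,-.048,.032,.075)
t=cams.get_image('scene')
crop(t['color'],190,110,310,210,6,'p7.png')"
```

```text
t 18.0 pos [ 0.6429 -0.0475  0.0885] yaw 0.072 q [-0.25  0.76  1.5   0.    0.88  1.25] w 0.015837712433077536
shift mm [ 0.1  0.6 56.5] turn [-0.001  0.001 -0.003]
```

View pics/p7.png

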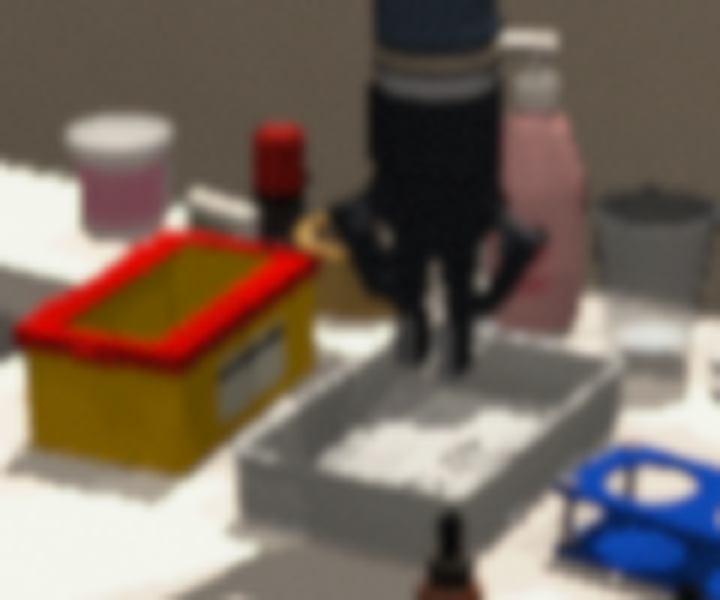

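The gripper is over the basin's middle, with the fingertips at (430,360) still holding the forceps (15.8 mm opening). I lower and release.

jog_arm(
  moves=[
    [[0, 0, 20], [0, 0, 0], 1],
    [[0, 0, 20], [0, 0, 0], 1],
    [[0, 0, 12], [0, 0, 0], 1],
    [[0, 0, 4], [0, 0, 0], 1],
    [[0, 0, 0], [0, 0, 0], 1],
    [[0, 0, 0], [0, 0, 0], 1],
  ],
)

```text
t: 18.8
eef_pos: [0.6446, -0.0482, 0.034]
ee_rot: [3.141, -0.001, 0.075]
wrist_force: [-0.4, 0.9, 0.1]
grip_width: 0.0155
finger_force: 34.7
```

jog_arm(
  moves=[
    [[0, 0, 0], [0, 0, 0], 0.6],
    [[0, 0, 0], [0, 0, 0], 0.6],
    [[0, 0, 0], [0, 0, 0], 0.6],
    [[0, 0, -20], [0, 0, 0], 0.6],
    [[0, 0, -40], [0, 0, 0], 0.6],
    [[0, 0, -50], [0, 0, 0], 0.6],
  ],
)

```text
t: 19.55
eef_pos: [0.6436, -0.0479, 0.1448]
ee_rot: [-3.141, 0.001, 0.075]
wrist_force: [1.4, -1.0, 0.4]
grip_width: 0.0341
finger_force: 0.0
```

```bash
python3 -c "
from h import *
t=cams.get_image('top');s=cams.get_image('scene')
# bottle caps: p6 inset crop x250 y190 scale 3 ; caps at (597,64),(709,66) minus 470
f=3
for n,p,q in(('b2',(597-470,63),(442,188)),('b1',(710-470,66),(556,225))):
    a=(250-.33+p[0]/f,190-.33+p[1]/f);print(n,onz(t,a,.102).round(4),tri(t,a,s,(109.7+q[0]/2.85,129.7+q[1]/2.85)))
plan(.431,-.187,.17,1.49)"
```

```text
b2 [ 0.4321 -0.1841  0.102 ] (array([ 0.43344076, -0.1853993 ,  0.09881317]), np.float64(0.0025735782852937704))
b1 [ 0.428  -0.3078  0.102 ] (array([ 0.43105566, -0.31194153,  0.09346561]), np.float64(0.006013046449189194))
t 19.65 pos [ 0.6483 -0.0489  0.151 ] yaw 0.075 q [-0.25  0.68  1.46  0.    0.98  1.25] w 0.03410022985260442
shift mm [-226.8  121.5  -21.5] turn [ 0.013 -0.008 -1.415]
```

```bash
python3 -c "
from h import *
t=cams.get_image('top');s=cams.get_image('scene')
def blobs(c,x0,y0,x1,y1,th):
    im=c['color'].astype(int);m=np.zeros(im.shape[:2],np.uint8);m[y0:y1,x0:x1]=(im.max(2)<th)[y0:y1,x0:x1]
    k,l,st,ce=cv2.connectedComponentsWithStats(m);return [(st[i].tolist(),ce[i].round(1).tolist()) for i in range(1,k) if st[i,4]>15]
print('scene',blobs(s,240,190,330,262,110));print('top',blobs(t,260,195,345,225,110))
for n,y in(('b2',-.187),('b1',-.316)):
    for z in(0,.102):print(n,z,np.round(proj(s,[.43,y,z]),1),np.round(proj(t,[.43,y,z]),1))
a=cv2.resize(s['color'][190:262,245:325],None,fx=6,fy=6,interpolation=cv2.INTER_CUBIC)
b=cv2.resize(t['color'][195:231,270:340],None,fx=5,fy=5,interpolation=cv2.INTER_CUBIC)
o=np.zeros((432,480+350-30,3),np.uint8);o[:,:480]=a[:,:480];o[:180,480:]=b[:,:320]
o[:180,480:]=b[:,:320];cv2.imwrite('pics/p8.png',o[:,:,::-1])"
```

```text
scene [([240, 190, 46, 38, 582], [260.0, 202.0]), ([283, 195, 16, 11, 65], [288.4, 200.1]), ([293, 198, 37, 43, 462], [307.0, 217.2])]
top [([288, 209, 7, 10, 58], [291.1, 213.6]), ([324, 210, 9, 10, 67], [328.0, 214.4])]
b2 0 [264.  226.1] [290.6 216. ]
b2 0.102 [264.2 195.3] [292.9 211.3]
b1 0 [303.2 238.6] [327.  215.8]
b1 0.102 [305.  206.6] [332.1 211.1]
```

View pics/p8.png

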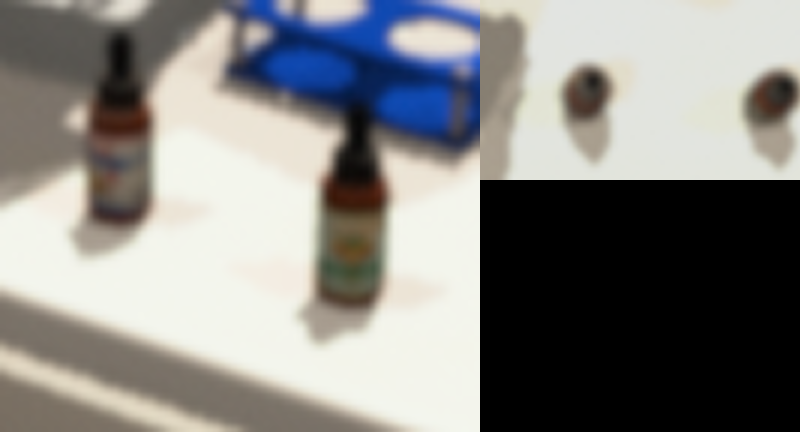

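Left half: bottle_2's cap top is at (120,35) and base edge at (122,220); bottle_1's cap is at (357,103) and base edge at (350,305). Right half: the caps are at (593,80) and (777,90). I recompute both positions from the base edges and body axes.

```bash
python3 -c "
from h import *
t=cams.get_image('top');s=cams.get_image('scene')
S=lambda p:(244.6+p[0]/6,189.6+p[1]/6)
Tp=lambda p:(269.6+(p[0]-480)/5,194.6+p[1]/5)
for n,b,sh,cap,tb in(('b2',(121,221),(121,112),(121,36),(584,95)),('b1',(350,304),(354,182),(357,104),(769,100))):
    P=onz(s,S(b),0)[:2];d=P-np.array(s['T'])[:2,3];d/=np.linalg.norm(d)
    print(n,'base',(P+d*.016).round(4),'cap',onz(s,S(cap),.102)[:2].round(4),'top body z.04',onz(t,Tp(tb),.04)[:2].round(4),'z.06',onz(t,Tp(tb),.06)[:2].round(4))
plan(.435,-.184,.17,1.49)
"
```

```text
b2 base [ 0.4431 -0.1816] cap [ 0.4294 -0.1893] top body z.04 [ 0.4323 -0.1834] z.06 [ 0.4291 -0.1818]
b1 base [ 0.4366 -0.3124] cap [ 0.4271 -0.3147] top body z.04 [ 0.4279 -0.3107] z.06 [ 0.4248 -0.3072]
t 19.85 pos [ 0.6433 -0.0478  0.1431] yaw 0.075 q [-0.25  0.69  1.47  0.    0.98  1.25] w 0.034081407636394674
shift mm [-217.9  120.2  -26.7] turn [-1.000e-03  1.000e-03 -1.415e+00]
```

jog_arm(
  moves=[
    [[-30, 16, -27], [0, 0, 0], 0],
    [[-42, 23, 0], [0, 0, 0], 0],
    [[-42, 23, 0], [0, 0, 0], 0],
    [[-42, 23, 0], [0, 0, 0], 0],
    [[-42, 23, 0], [0, 0, 0], 0],
    [[-20, 12, 0], [0, 0, -0.18], 0],
    [[0, 0, 0], [0, 0, -0.18], 0],
    [[0, 0, 0], [0, 0, -0.18], 0],
  ],
)

```text
t: 20.85
eef_pos: [0.4344, -0.1838, 0.1691]
ee_rot: [-3.138, 0.001, 0.619]
wrist_force: [-0.0, -0.6, -0.5]
grip_width: 0.0852
finger_force: 0.0
```

jog_arm(
  moves=[
    [[0, 0, 0], [0, 0, -0.18], 0],
    [[0, 0, 0], [0, 0, -0.18], 0],
    [[0, 0, 0], [0, 0, -0.18], 0],
    [[0, 0, 0], [0, 0, -0.18], 0],
    [[0, 0, 0], [0, 0, -0.155], 0],
    [[0, 0, 0], [0, 0, 0], 0],
  ],
)

```text
t: 21.6
eef_pos: [0.4349, -0.1834, 0.1693]
ee_rot: [-3.139, -0.002, 1.488]
wrist_force: [1.0, 0.9, 0.1]
grip_width: 0.0853
finger_force: 0.0
```

```bash
python3 -c "
from h import *
plan(.435,-.185,.065,1.49)
"
```

```text
t 21.6 pos [ 0.4349 -0.1834  0.1693] yaw 1.488 q [-0.64  0.47  1.89 -0.    0.78 -0.55] w 0.08532678531681367
shift mm [ -1.7   0.5 104.3] turn [-0.003 -0.002 -0.002]
```

jog_arm(
  moves=[
    [[-2, 0, 25], [0, 0, 0], 0],
    [[0, 0, 25], [0, 0, 0], 0],
    [[0, 0, 25], [0, 0, 0], 0],
    [[0, 0, 20], [0, 0, 0], 0],
    [[0, 0, 8], [0, 0, 0], 0.2],
    [[0, 0, 0], [0, 0, 0], 0.45],
    [[0, 0, 0], [0, 0, 0], 0.55],
    [[0, 0, 0], [0, 0, 0], 1],
  ],
  squeeze=30,
)

```text
t: 22.6
eef_pos: [0.4357, -0.1862, 0.0681]
ee_rot: [3.14, 0.001, 1.49]
wrist_force: [-0.5, 0.2, 2.2]
grip_width: 0.0307
finger_force: 29.6
```

jog_arm(
  moves=[
    [[0, 0, 0], [0, 0, 0], 1],
    [[0, 0, 0], [0, 0, 0], 1],
    [[0, 0, 0], [0, 0, 0], 1],
  ],
)

```text
t: 22.98
eef_pos: [0.4357, -0.1862, 0.0681]
ee_rot: [3.14, 0.001, 1.49]
wrist_force: [-0.3, -0.0, 5.8]
grip_width: 0.031
finger_force: 30.0
```

jog_arm(
  moves=[
    [[0, 0, -10], [0, 0, 0], 1],
    [[0, 0, -25], [0, 0, 0], 1],
    [[0, 0, -35], [0, 0, 0], 1],
    [[0, 0, -10], [0, 0, 0], 1],
    [[0, 0, 0], [0, 0, 0], 1],
    [[0, 0, 0], [0, 0, 0], 1],
  ],
)

```text
t: 23.72
eef_pos: [0.4349, -0.1856, 0.1465]
ee_rot: [-3.14, -0.001, 1.49]
wrist_force: [0.6, -0.5, -1.3]
grip_width: 0.0308
finger_force: 30.1
```

```bash
python3 -c "
from h import *
s=cams.get_image('scene');st=status.get_state();p=st['eef_pos'];print(p)
crop(s['color'],220,130,330,240,5,'p9.png')
plan(.627,-.197,p[2],1.49)
for z in(p[2]-.068,p[2]-.03):print(np.array(proj(s,[p[0],p[1],z]))*5-[1100,650])"
```

```text
[ 0.43481619 -0.18552202  0.14630142]
t 23.77 pos [ 0.4348 -0.1855  0.1463] yaw 1.49 q [-0.64  0.51  1.91 -0.    0.72 -0.56] w 0.030609317729208198
shift mm [  4.1 192.5  -0.4] turn [-0.002 -0.001 -0.   ]
[222.98351605 359.60303795]
[223.3158558  300.38513797]
```

View pics/p9.png

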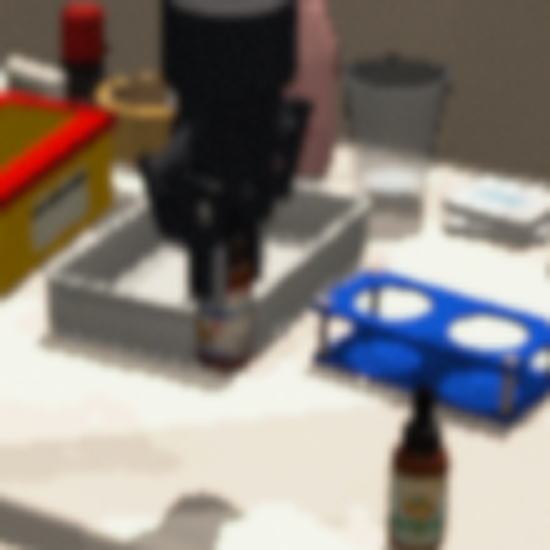

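The bottle hangs upright, its axis at column 223 exactly where predicted, so it's centred in the grip. The stand holes are at (393,304) and (489,333), and I use them to check the hole positions.

```bash
python3 -c "
from h import *
s=cams.get_image('scene');im=s['color'].astype(int)
for p in((393,304),(489,333)):print(onz(s,(219.6+p[0]/5,129.6+p[1]/5),.042).round(4))
m=(((im[...,2]<im[...,0]+60))&(im.min(2)>130)).astype(np.uint8);m=m[180:206,285:330]
k,l,st,ce=cv2.connectedComponentsWithStats(m,connectivity=4)
for i in range(1,k):
    if 30<st[i,4]<300:print(st[i],(ce[i]+[285,180]).round(1),onz(s,ce[i]+[285,180],.042).round(4))"
```

```text
[ 0.6222 -0.1994  0.042 ]
[ 0.6166 -0.2702  0.042 ]
[ 6  7 15  7 67] [298.5 190.2] [ 0.6243 -0.1996  0.042 ]
[25 13 15  7 84] [316.9 196.1] [ 0.6165 -0.2686  0.042 ]
```

jog_arm(
  moves=[
    [[0, 20, 0], [0, 0, 0], 1],
    [[0, 35, 0], [0, 0, 0], 1],
    [[1, 40, 0], [0, 0, 0], 1],
    [[1, 40, 0], [0, 0, 0], 1],
    [[1, 35, 0], [0, 0, 0], 1],
    [[0, 20, 0], [0, 0, 0], 1],
    [[0, 0, 0], [0, 0, 0], 1],
    [[0, 0, 0], [0, 0, 0], 1],
  ],
)

```text
t: 24.82
eef_pos: [0.6235, -0.1978, 0.1461]
ee_rot: [-3.138, -0.001, 1.49]
wrist_force: [-0.3, 0.3, -1.3]
grip_width: 0.0311
finger_force: 30.1
```

```bash
python3 -c "
from h import *
plan(.625,-.198,.075,1.49)"
```

```text
t 24.82 pos [ 0.6235 -0.1978  0.1461] yaw 1.49 q [-0.48  0.7   1.44 -0.    1.   -0.4 ] w 0.031118145828443983
shift mm [-0.1  1.8 71.1] turn [-0.003 -0.001 -0.   ]
```

jog_arm(
  moves=[
    [[0, 1, 15], [0, 0, 0], 1],
    [[0, 0, 15], [0, 0, 0], 1],
    [[0, 0, 12], [0, 0, 0], 1],
    [[0, 0, 10], [0, 0, 0], 1],
    [[0, 0, 9], [0, 0, 0], 1],
    [[0, 0, 0], [0, 0, 0], 1],
  ],
)

```text
t: 25.58
eef_pos: [0.6256, -0.1982, 0.0854]
ee_rot: [-3.14, -0.001, 1.49]
wrist_force: [0.8, 0.3, -0.2]
grip_width: 0.0308
finger_force: 30.1
```

```bash
python3 -c "
from h import *
plan(.625,-.198,.075,1.49);s=status.get_state();print(s['wrist_force'],s['torque'])"
```

```text
t 25.57 pos [ 0.6256 -0.1982  0.0854] yaw 1.49 q [-0.48  0.78  1.47 -0.    0.89 -0.4 ] w 0.03079336440742646
shift mm [ 0.1 -0.6 10.4] turn [-0.002 -0.001 -0.   ]
[ 0.79041353  0.33381615 -0.18785684] [-0.03964604  0.07233746 -0.06889147]
```

Base is at about z 17 mm, inside the hole with no contact force. I'll lower it the rest of the way.

jog_arm(
  moves=[
    [[0, 0, 5], [0, 0, 0], 1],
    [[0, 0, 5], [0, 0, 0], 1],
    [[0, 0, 1], [0, 0, 0], 1],
    [[0, 0, 0], [0, 0, 0], 1],
  ],
)

```text
t: 26.08
eef_pos: [0.6261, -0.1984, 0.0753]
ee_rot: [-3.142, -0.0, 1.49]
wrist_force: [0.1, 0.1, 0.3]
grip_width: 0.0311
finger_force: 30.1
```

jog_arm(
  moves=[
    [[0, 0, 0], [0, 0, 0], 0.45],
    [[0, 0, 0], [0, 0, 0], 0.35],
    [[0, 0, 0], [0, 0, 0], 0.35],
    [[0, 0, -20], [0, 0, 0], 0.3],
    [[0, 0, -40], [0, 0, 0], 0.3],
    [[0, 0, -40], [0, 0, 0], 0],
  ],
)

```text
t: 26.82
eef_pos: [0.6262, -0.1985, 0.1776]
ee_rot: [3.141, 0.0, 1.49]
wrist_force: [0.1, 0.2, 0.4]
grip_width: 0.076
finger_force: 0.0
```

```bash
python3 -c "
from h import *
plan(.431,-.313,.17,1.49)
s=cams.get_image('scene');print('b2 at x.625 predicted scene cap',proj(s,[.625,-.198,.108]))
im=s['color'];m=(im.max(2)<70);m2=np.zeros_like(m);m2[165:200,285:315]=m[165:200,285:315]
k,l,st,ce=cv2.connectedComponentsWithStats(m2.astype(np.uint8));print([(st[i].tolist(),ce[i].round(1).tolist()) for i in range(1,k) if st[i,4]>10])"
```

```text
t 26.82 pos [ 0.6262 -0.1985  0.1776] yaw 1.49 q [-0.48  0.66  1.42  0.    1.06 -0.4 ] w 0.07600196050773399
shift mm [-129.9 -185.3    7.5] turn [ 0.001  0.    -0.   ]
b2 at x.625 predicted scene cap (np.float64(299.0883055105221), np.float64(171.3502897557667))
[([295, 172, 8, 15, 69], [298.5, 180.6]), ([293, 196, 10, 4, 22], [296.5, 198.2])]
```

bottle_2 stands with its cap at column 298.5, from row 172 (predicted 299, 171). Now bottle_1.

jog_arm(
  moves=[
    [[-20, -30, -5], [0, 0, 0], 0],
    [[-30, -42, 0], [0, 0, 0], 0],
    [[-30, -42, 0], [0, 0, 0], 0],
    [[-30, -42, 0], [0, 0, 0], 0],
    [[-20, -29, 0], [0, 0, 0], 0],
    [[0, 0, 0], [0, 0, 0], 0],
    [[0, 0, 0], [0, 0, 0], 0],
  ],
)

```text
t: 27.75
eef_pos: [0.4319, -0.3133, 0.1812]
ee_rot: [3.14, 0.001, 1.489]
wrist_force: [0.9, 0.6, -0.5]
grip_width: 0.0854
finger_force: 0.0
```

```bash
python3 -c "
from h import *
plan(.431,-.313,.068,1.49)"
```

```text
t 27.75 pos [ 0.4319 -0.3133  0.1812] yaw 1.489 q [-0.84  0.51  1.74  0.    0.89 -0.76] w 0.08537489197230529
shift mm [  0.4  -1.1 113.2] turn [ 0.002  0.001 -0.001]
```

jog_arm(
  moves=[
    [[0, 0, 25], [0, 0, 0], 0],
    [[0, 0, 25], [0, 0, 0], 0],
    [[0, 0, 25], [0, 0, 0], 0],
    [[0, 0, 25], [0, 0, 0], 0],
    [[0, 0, 13], [0, 0, 0], 0.2],
    [[0, 0, 0], [0, 0, 0], 0.45],
    [[0, 0, 0], [0, 0, 0], 0.55],
    [[0, 0, 0], [0, 0, 0], 1],
  ],
)

```text
t: 28.75
eef_pos: [0.4317, -0.3135, 0.0684]
ee_rot: [3.14, 0.001, 1.49]
wrist_force: [0.1, 0.2, 0.2]
grip_width: 0.031
finger_force: 29.6
```

jog_arm(
  moves=[
    [[0, 0, 0], [0, 0, 0], 1],
    [[0, 0, 0], [0, 0, 0], 1],
    [[0, 0, 0], [0, 0, 0], 1],
  ],
)

```text
t: 29.12
eef_pos: [0.4316, -0.3136, 0.0682]
ee_rot: [3.14, 0.001, 1.49]
wrist_force: [-0.3, 0.0, 6.0]
grip_width: 0.0312
finger_force: 30.1
```

jog_arm(
  moves=[
    [[0, 0, -10], [0, 0, 0], 1],
    [[0, 0, -25], [0, 0, 0], 1],
    [[0, 0, -35], [0, 0, 0], 1],
    [[0, 0, -12], [0, 0, 0], 1],
    [[0, 0, 0], [0, 0, 0], 1],
    [[0, 0, 0], [0, 0, 0], 1],
  ],
)

```text
t: 29.88
eef_pos: [0.4306, -0.3125, 0.1483]
ee_rot: [-3.14, -0.001, 1.49]
wrist_force: [-0.0, 0.9, 0.0]
grip_width: 0.0306
finger_force: 30.0
```

```bash
python3 -c "
from h import *
s=cams.get_image('scene');p=np.array(status.get_state()['eef_pos']);im=s['color'].astype(int)
for z in(.005,.015,.025):
    u,v=proj(s,[*p[:2],p[2]-.068+z]);print(round(u,1),round(v,1),[im[round(v),c].tolist() for c in range(round(u)-10,round(u)+11)])
plan(.620,-.269,p[2],1.49)"
```

```text
303.6 211.7 [[243, 244, 236], [243, 244, 236], [241, 242, 233], [227, 228, 213], [162, 158, 142], [98, 90, 74], [90, 85, 66], [91, 89, 71], [90, 91, 73], [87, 89, 71], [88, 89, 70], [90, 91, 74], [92, 94, 76], [94, 96, 78], [93, 90, 73], [97, 90, 75], [107, 99, 91], [107, 102, 104], [98, 97, 111], [88, 90, 116], [74, 82, 122]]
303.8 208.5 [[177, 170, 156], [169, 161, 148], [151, 144, 133], [127, 122, 112], [94, 97, 84], [67, 80, 63], [60, 78, 59], [65, 80, 60], [70, 80, 60], [72, 76, 53], [75, 74, 47], [75, 74, 49], [77, 81, 59], [75, 86, 65], [70, 85, 68], [63, 83, 82], [52, 80, 123], [32, 77, 162], [18, 73, 175], [17, 73, 176], [16, 72, 176]]
304.0 205.2 [[51, 60, 97], [41, 54, 96], [34, 50, 94], [44, 57, 90], [72, 79, 88], [90, 95, 85], [93, 89, 74], [93, 78, 56], [91, 68, 38], [90, 66, 32], [91, 71, 34], [94, 74, 34], [97, 74, 34], [101, 77, 45], [104, 90, 68], [103, 103, 94], [84, 97, 122], [47, 79, 149], [21, 70, 164], [16, 71, 172], [16, 78, 185]]
t 29.93 pos [ 0.4305 -0.3124  0.1481] yaw 1.49 q [-0.84  0.56  1.76  0.    0.82 -0.76] w 0.030839014217339863
shift mm [ 58.6 185.3  -0.3] turn [-0.002 -0.002 -0.   ]
```

jog_arm(
  moves=[
    [[6, 20, 0], [0, 0, 0], 1],
    [[11, 34, 0], [0, 0, 0], 1],
    [[12, 38, 0], [0, 0, 0], 1],
    [[12, 38, 0], [0, 0, 0], 1],
    [[11, 35, 0], [0, 0, 0], 1],
    [[6, 20, 0], [0, 0, 0], 1],
    [[0, 0, 0], [0, 0, 0], 1],
    [[0, 0, 0], [0, 0, 0], 1],
  ],
)

```text
t: 30.92
eef_pos: [0.6196, -0.2696, 0.1485]
ee_rot: [-3.14, -0.001, 1.49]
wrist_force: [-0.5, 1.0, 0.2]
grip_width: 0.0308
finger_force: 30.0
```

```bash
python3 -c "
from h import *
plan(.620,-.269,.0745,1.49)"
```

```text
t 30.93 pos [ 0.6196 -0.2696  0.1485] yaw 1.49 q [-0.58  0.72  1.38 -0.    1.04 -0.49] w 0.030760812367896812
shift mm [ 0.5  0.5 74. ] turn [-0.002 -0.001  0.   ]
```

jog_arm(
  moves=[
    [[0, 0, 15], [0, 0, 0], 1],
    [[0, 0, 15], [0, 0, 0], 1],
    [[0, 0, 12], [0, 0, 0], 1],
    [[0, 0, 12], [0, 0, 0], 1],
    [[0, 0, 10], [0, 0, 0], 1],
    [[0, 0, 0], [0, 0, 0], 1],
  ],
)

```text
t: 31.68
eef_pos: [0.6197, -0.2699, 0.0841]
ee_rot: [-3.14, -0.001, 1.49]
wrist_force: [-0.6, 0.8, 0.0]
grip_width: 0.031
finger_force: 30.0
```

jog_arm(
  moves=[
    [[0, 0, 5], [0, 0, 0], 1],
    [[0, 0, 5], [0, 0, 0], 1],
    [[0, 0, 0], [0, 0, 0], 1],
    [[0, 0, 0], [0, 0, 0], 1],
  ],
)

```text
t: 32.17
eef_pos: [0.6204, -0.2702, 0.0754]
ee_rot: [3.141, 0.0, 1.49]
wrist_force: [0.2, -0.0, -0.4]
grip_width: 0.0307
finger_force: 30.0
```

Released pose is free of contact force, so I release, lift and pull back out of the view.

jog_arm(
  moves=[
    [[0, 0, 0], [0, 0, 0], 0.45],
    [[0, 0, 0], [0, 0, 0], 0.35],
    [[0, 0, 0], [0, 0, 0], 0.35],
    [[0, 0, -20], [0, 0, 0], 0.3],
    [[0, 0, -40], [0, 0, 0], 0.3],
    [[0, 0, -50], [0, 0, 0], 0],
  ],
)

```text
t: 32.92
eef_pos: [0.6199, -0.27, 0.1868]
ee_rot: [-3.141, -0.001, 1.49]
wrist_force: [0.3, -0.1, 0.4]
grip_width: 0.0756
finger_force: 0.0
```

jog_arm(
  moves=[
    [[-30, -30, -5], [0, 0, 0], 0],
    [[-45, -30, -5], [0, 0, 0], 0],
    [[-45, -30, -5], [0, 0, 0], 0],
    [[-45, -30, -5], [0, 0, 0], 0],
    [[-45, -30, -5], [0, 0, 0], 0],
    [[-30, -20, 0], [0, 0, 0], 0],
    [[0, 0, 0], [0, 0, 0], 0],
  ],
)

```text
t: 33.8
eef_pos: [0.4296, -0.4986, 0.212]
ee_rot: [3.14, 0.003, 1.485]
wrist_force: [0.2, 0.1, 0.3]
grip_width: 0.0856
finger_force: 0.0
```

```bash
python3 -c "
from h import *
t=cams.get_image('top');s=cams.get_image('scene')
a=cv2.resize(t['color'][115:235,170:340],(400,282),interpolation=cv2.INTER_CUBIC)
b=cv2.resize(s['color'][120:270,150:363],(400,282),interpolation=cv2.INTER_CUBIC)
c=cv2.resize(t['color'][120:185,175:260],(400,306),interpolation=cv2.INTER_CUBIC)
d=cv2.resize(t['color'][138:178,275:327],(400,306),interpolation=cv2.INTER_CUBIC)
cv2.imwrite('pics/fin.png',np.vstack([np.hstack([a,b]),np.hstack([c,d])])[:,:,::-1])
plan(.4,-.4,.2,1.49)
print(proj(t,[.6255,-.198,.108]),proj(t,[.62,-.27,.108]))"
```

```text
t 33.9 pos [ 0.4313 -0.4956  0.2114] yaw 1.489 q [-1.02  0.62  1.39  0.    1.13 -0.94] w 0.08549472273074167
shift mm [ 92.7 -39.1  11.3] turn [ 0.001  0.    -0.001]
(np.float64(294.92797549801134), np.float64(153.81497317035888)) (np.float64(316.2949288861514), np.float64(155.24563112543052))
```

View pics/fin.png

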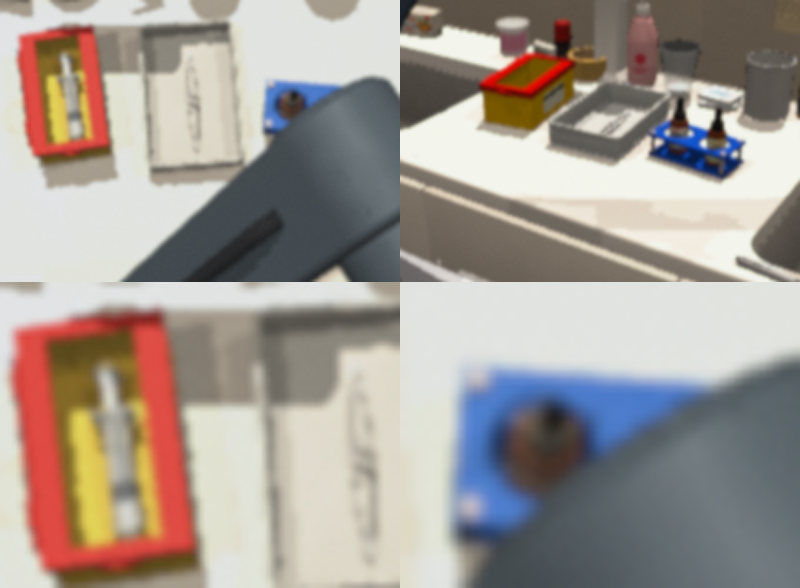

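The final picture shows everything in place. Both syringes lie stacked and level in the bin at (70,95), the forceps lie flat in the basin at (195,100), and both bottles stand upright in the stand at (680,120) and (715,130). The arm is clear, so I hand in.

```bash
python3 -c "
from bench import workorder
print(workorder.finish_job())"
```

```text
the job is handed in; nothing more can be done
None
```

I handed the job in at about 34 s of the 128 s; no verdict came back, but the last images show both syringes level in the sharps container (one on top of the other), the forceps flat in the basin, a bottle upright in each stand hole, and the cream pot and pen torch not touched.

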